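# Index the swivel tube carrier round to the anvil stub

## Robot

A 7-joint arm with a two-finger parallel gripper is mounted at the origin on the work surface. World frame = base frame: x ahead of the robot, y to its left, z up, the work surface at z = 0. Lengths are in mm, angles in rad, forces in N, time in s.
With the tool pointing down it reaches from about 400 to 875 mm from the base axis. Payload 19.3 kg.
Tool frame: the origin (TCP) lies midway between the tips of the shut fingers; the grasp point (between the pads) lies 19 mm behind it; z points along the fingers, y is the line along which they close (so a half turn about z gives the same grasp; the last joint's range is limited). The gripper opens to 85 mm and grips with 20 to 120 N. Pads are 22 mm wide; open, the fingers measure 114 mm over their backs; the gripper's body (76 mm by 85 mm) begins 54 mm behind the grasp point. The pads swing forward as they close: fully open they stand 13 mm farther back than shut.
Start: joints at [-1.221, 0.521, -0.036, 1.599, 0.021, 1.021, -0.113], TCP at [254.753, 570.715, 231.291] pointing down, gripper open.
Joint ranges: [-2.91, 2.91], [-0.3, 2.13], [-1.5, 1.42], [0.17, 2.43], [-1.26, 4.41], [0.16, 1.93], [-2.52, 2.52]. Speed limits (rad/s): [1.89, 1.89, 2.39, 2.39, 3.01, 3.01, 3.01].

## Interface

Orientations are given as a unit quaternion [w, x, y, z].
In Python, from workcell import observe, grab_frame, camera_params, finish_job, cut_out, mark_of gives the robot as it stands.
- The arm moves only by the tool move_arm, never from a script. Its argument "plan" is a list of rows, each an object with "hand": the gripper command: -1 is shut, 1 is fully open, values between are in proportion; "translation": the shift along the tool's x, y, z as a fraction of full scale, a list of three; "turn": the turn about the tool's z as a fraction of full scale. A call has 1 to 10 rows; each row is the pose to reach, as a shift and turn from the pose commanded when the call began, along the tool's axes at that moment; what a row does not reach only later rows make up. Full scale, the value 1, is 0.12 m for a shift and 0.5 rad for a turn. A row lasts 1/10 s, in which the tool goes at most 50 mm and 8.59 degrees, less where a joint would pass 70% of its speed; a pose out of reach is approached as far as the arm can. A call with a number of a shift or a turn outside -1 to 1 is refused whole. A call with a gripper value outside its range is refused whole. The fingers move at their own pace and stop on an object; "force" is the grip in N (left out, the last holds). Time passes only in rows, so rows that repeat a pose let the fingers close. It gives the time, the measured TCP pose, the force, the opening and the grip force at its end, in the units of the state.
- observe(): the state, without advancing time (a new reading comes with each control period).
- grab_frame(name): name is "scene" or "top" or "wrist"; returns the picture (400x640x3 uint8, red, green, blue); there is no depth.
- camera_params(name): a dict with "camera_matrix" (3x3 intrinsics, pixels), "R" (3x3) and "t" (3): a world point X has camera coordinates R X + t. Camera axes: x right, y down, z forward; pixel columns grow to the right and rows downward; lengths in mm; the calibration is good to about 2 mm. A picture is of the moment at which its call begins: read the wrist's pose just before it. camera_params takes no time and is no camera call; for the wrist camera it gives the pose at the moment of the call.
- finish_job(): hands the job in; it is judged then, once.
Trained networks look in the newest picture that a camera, given by its name, has taken for a name from the list of things; names that differ only in an ending like _2 or _b are one class to them, and where a whole thing is asked for, a point or a joint stands for the part that bears it (a point fixed in the world has none). Each returns a list of dicts, best first, with "confidence" (0 to 1); they miss things now and then, are a little off and sometimes report something else, mostly with a low value. They report only what shows in the picture. A call takes as long as a camera call. They do not tell look-alikes from the thing itself.
- cut_out(camera, name): "mask" (400x640 bool, what is visible of it) and "centre" ([column, row] in pixels, amid what is visible of it).
- mark_of(camera, name): "centre" ([column, row] in pixels: a listed point, or the origin of a listed thing).
The state is a dict: "clock": time; "joints": joint angles; "qd": joint speeds; "joint_efforts": joint torques, N m; "tool_pos": TCP position; "tool_rot": TCP orientation; "ft_force": force on the tool from outside, world axes, zero at the start; "wrist_torque": the same for the moment, N m; "width": finger opening in mm; "grasp_force": force on a finger pad.
Only numpy, scipy, OpenCV 4.12 (cv2) and the standard library are available. Lean on these libraries where they do the work, as an engineer would, in place of code of your own. Each camera call takes 0.05 s, during which the arm holds its last target. There are 200 camera calls.

## Task

Turn the swivel carrier from its middle notch to the notch on the side where its tube lies over the round iron anvil stub (not the square wooden block): lift the pull ring to draw the spring pin, swing the carrier round, and let the pin drop fully home in that notch. Never force the carrier sideways against the pin; feel for the notch, leave the other things on the bench where they lie, and let go of everything at the end.

Things in the scene. Friction and masses are not known exactly. Their poses are not given: they have to be found in the camera images.
- pivot (a point): upright turning axis of the swivel: centre of the top face, 30 mm above the table, of a fixed round dark steel base 260 mm across. The carrier turns on it; on the robot's side a ring of flat steel notch blocks, 12 to 12.5 mm high, lies on the base with three radial slots at 110 mm from the axis
- carrier (a joint): turn of the carrier about the pivot, rad, positive counter-clockwise seen from above; about 0 in the middle notch, where it starts (free play about 0.014 either way); end stops at +-0.92. The two side notches lie between 33 and 47 degrees (0.57 to 0.82) either side: each side notch block is clamped on by hand and its true angle is not known beforehand. Turning friction is about 1.5 N at the ring, plus some 2 N while the pin drags on the blocks
- tube_point (a point): point under the steel tube (34 mm across, 235 mm long, its underside 70 mm above the table) that is clamped along the carrier and turns with it, 165 mm from the pivot and exactly opposite the pull ring; this point comes over the middle of the anvil stub (to within 20 mm) in the right notch. Tube top is 104 mm above the table
- ring_eye (a point): centre of the eye of the pull ring: an upright steel ring 40 mm across outside, 10 mm thick, hole 20 mm, of round bar, standing on a stem on the carrier's arm 110 mm from the pivot. The ring's plane is upright and runs through the pivot axis, so its two faces look along the turning direction and it is pinched across those. Eye centre 113 mm above the table with the pin home; the ring's lowest edge is then 8 mm over the round boss (28 mm across) below it
- boss_top (a point): centre of the top of the boss (28 mm across, 26 mm high, top 85 mm above the table) on the carrier's arm (36 mm wide, top 59 mm above the table) that guides the pin; it turns with the carrier but does not lift with the ring
- pull_ring (a joint): lift of the ring and its pin, m: 0 = pin fully home in a notch, about 0.010 = pin tip resting on top of the blocks between notches (clear of them above 0.0105), 0.016 = upper stop. A spring pulls it down with 5 N at 0 and 10.6 N at 0.016, plus 1.2 N weight. Let go between notches, the pin rides on the blocks and snaps down by itself when the carrier is pushed over a notch
- pin: lock pin, 9 mm across with a round tip, fixed under the ring; origin at its tip, z up. It goes 10 mm deep into a slot 12 mm wide. While it is down in a notch (lift under 5 mm) the side force on it must stay under 20 N
- anvil_stub: round dark iron stub, 60 mm across at its foot, 52 mm above, 64 mm high, fixed to the table 165 mm from the pivot at 40 degrees to one side of the tube; origin at the centre of its foot
- square_block: square dark wooden block 55 x 55 x 64 mm, fixed on the other side, 165 mm from the pivot; origin at the centre of its underside
- brick_half: loose half brick 90 x 70 x 50 mm by the base; leave alone; origin at the centre of its underside
- pipe_collar: loose steel collar 60 mm across, 30 mm high by the base; leave alone; origin at the centre of its underside
- flat_bar: loose steel bar 100 x 25 x 12 mm between stub and block; leave alone; origin at the centre of its underside
- hammer: loose hammer 300 mm long on the right; leave alone; origin at mid-length on the table
- tin: loose tin 76 mm across, 110 mm high on the left; leave alone; origin at the centre of its underside
- wrench: loose wrench 200 mm long on the left; leave alone; origin at mid-length on the table
- steel_offcut: loose steel plate 80 x 50 x 20 mm on the right; leave alone; origin at the centre of its underside
Things that resemble listed ones, but are neither listed nor needed, are in the scene too. Leave any orange, purple or yellow look-alike of the anvil_stub alone.

How it is judged:
By the outcome, as a careful person would: the job done as asked, in the order asked, and still so for the second after the job is handed in, with the robot touching nothing.
It also fails if it takes over 45 s, if anything falls off the work surface, if the arm or the gripper's body presses on something with over 40 N, if the wrist force passes 120 N, or if a joint passes its speed limit or range.

## Working session

There is one attempt and no reset: what is moved stays moved. The work goes in short steps, Python scripts to look and compute and a tool call to move; the robot and the scene stay as the last step left them, time stands still between calls to the robot, and variables do not carry over. Pictures are saved under pics/ and viewed, at most 10 in all, crops included, and the job is handed in when it is done.

Besides the shell and the picture viewer there is one more tool, called after ">>>" in YAML: its name, and indented under it one key for each argument. move_arm: Moves the arm, as the interface text tells. Its arguments: {"type":"object","properties":{"plan":{"type":"array"},"force":{"type":"number"}},"required":["plan"]}

```bash
mkdir -p pics; cat > h.py <<'E'
from workcell import *
import numpy as np, cv2
def ray(cam,px,z):
    p=camera_params(cam);K=np.array(p["camera_matrix"]);R=np.array(p["R"]);t=np.array(p["t"])
    d=R.T@np.linalg.solve(K,[px[0],px[1],1.]);c=-R.T@t
    return c+d*(z-c[2])/d[2]
def save(n,im): cv2.imwrite("pics/"+n,im[:,:,::-1])
E
python3 - <<'E'
from h import *
H=dict(pivot=30,tube_point=70,ring_eye=113,boss_top=85,anvil_stub=0,square_block=0,brick_half=0,pipe_collar=0,tin=0)
ims=[]
for c in("scene","top"):
    im=grab_frame(c);ims.append(im)
    for n,z in H.items():
        for r in mark_of(c,n)[:3]: print(c,n,round(r["confidence"],2),np.round(r["centre"]),np.round(ray(c,r["centre"],z)))
save("a.png",ims[0]);save("b.png",ims[1])
o=observe();print(o)
E
```

```text
scene pivot 0.84 [314. 220.] [581. -75.  30.]
scene pivot 0.66 [321. 253.] [ 705. -101.   30.]
scene pivot 0.42 [282. 262.] [ 691. -213.   30.]
scene tube_point 0.96 [321. 254.] [ 735. -114.   70.]
scene ring_eye 0.47 [304. 177.] [473. -62. 113.]
scene boss_top 0.91 [305. 181.] [460. -55.  85.]
scene anvil_stub 0.82 [277. 309.] [ 805. -267.    0.]
scene anvil_stub 0.74 [282. 263.] [ 672. -208.    0.]
scene anvil_stub 0.73 [230. 314.] [ 775. -382.   -0.]
scene square_block 0.67 [357. 258.] [737.  -5.   0.]
scene brick_half 0.8 [381. 211.] [600. 150.  -0.]
scene brick_half 0.24 [243. 229.] [ 507. -279.    0.]
scene pipe_collar 0.64 [246. 232.] [ 521. -274.    0.]
scene tin 0.78 [459. 190.] [612. 442.   0.]
top pivot 0.93 [336. 203.] [585. -89.  30.]
top tube_point 0.81 [347. 157.] [ 739. -122.   70.]
top ring_eye 0.59 [325. 233.] [474. -50. 113.]
top boss_top 0.79 [330. 231.] [482. -65.  85.]
top anvil_stub 0.75 [413. 158.] [ 759. -371.    0.]
top anvil_stub 0.71 [385. 145.] [ 807. -268.    0.]
top anvil_stub 0.63 [405. 181.] [ 673. -339.    0.]
top square_block 0.77 [313. 169.] [715. 
[... 200 characters left out ...]
 0.52142778, -0.03637692,  1.59949898,  0.02120532,
        1.02111265, -0.11281772]), 'qd': array([ 4.36008713e-04, -5.55862107e-04,  8.57245100e-04, -3.88747474e-04,
        1.56022978e-03, -3.89557317e-05,  1.27774947e-03]), 'joint_efforts': array([ 3.38580949e-04, -9.26844692e+01,  1.97744966e+00, -3.70261180e+01,
        1.79888948e-02,  1.44323210e-03, -1.29367467e-05]), 'tool_pos': array([254.70646435, 570.72748749, 231.27296836]), 'tool_rot': array([-2.10898004e-05,  2.08352230e-01,  9.78053857e-01, -2.82786414e-05]), 'ft_force': array([1.09807227, 0.47662661, 0.00364352]), 'wrist_torque': array([ 0.00553289, -0.03824373,  0.03070646]), 'grasp_force': 0.0, 'width': 85.32946251185257}
```

View pics/a.png

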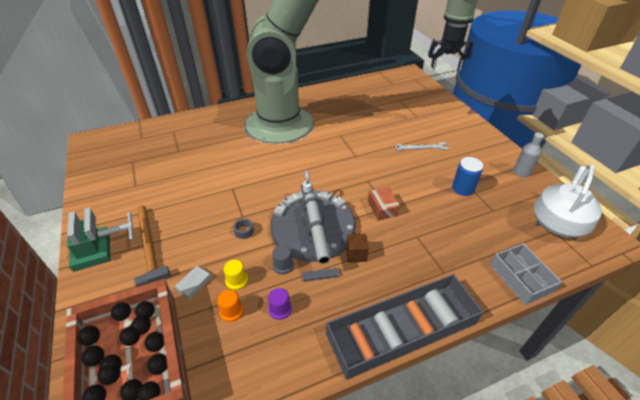

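```bash
python3 - <<'E'
import cv2
a=cv2.imread('pics/b.png');cv2.imwrite('pics/c.png',cv2.resize(a[100:270,240:460],None,fx=3.4,fy=3.4,interpolation=3))
E
```

```text
(no output)
```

View pics/c.png

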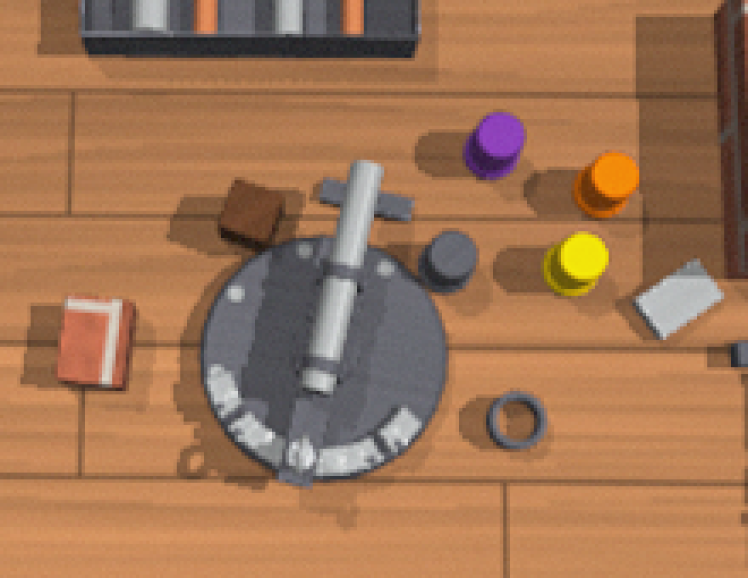

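The scene view shows the stub candidates. The dark-grey round one is at scene (283,261), crop (448,262). The yellow (235,273), orange (230,305) and purple (279,303) ones are look-alikes. The brown square block is at (357,248).

The dark-grey one fits: it is iron-coloured and about 160 mm and 40° from the tube. It lies on the robot's right, so the carrier turns clockwise (negative) and the ring swings towards +y. The enlarged crop confirms this, and pivot, ring and tube agree at about 275 mm apart in total.

>>> move_arm:
  plan:
    - {"hand": 1,"translation": [-1,-0.9,0],"turn": 0}
    - {"hand": 1,"translation": [-1,-0.9,0],"turn": 0}
    - {"hand": 1,"translation": [-1,-0.9,0],"turn": 0}
    - {"hand": 1,"translation": [-1,-0.9,0],"turn": 0}

```text
clock: 1.4
tool_pos: [322.9, 418.4, 231.6]
tool_rot: [0.001, 0.211, 0.978, -0.001]
ft_force: [-0.3, 0.7, 0.1]
width: 85.4
grasp_force: 0.0
```

>>> move_arm:
  plan:
    - {"hand": 1,"translation": [-1,-1,0],"turn": 0}
    - {"hand": 1,"translation": [-1,-1,0],"turn": 0}
    - {"hand": 1,"translation": [-1,-1,0],"turn": 0}
    - {"hand": 1,"translation": [-1,-1,0],"turn": 0}

```text
clock: 1.8
tool_pos: [382.3, 260.7, 231.6]
tool_rot: [0.0, 0.21, 0.978, -0.0]
ft_force: [-0.1, 1.0, 0.8]
width: 85.4
grasp_force: 0.0
```

>>> move_arm:
  plan:
    - {"hand": 1,"translation": [-1,-1,0],"turn": 0}
    - {"hand": 1,"translation": [-1,-1,0],"turn": 0}
    - {"hand": 1,"translation": [-1,-1,0],"turn": 0}
    - {"hand": 1,"translation": [-1,-1,0],"turn": 0}

```text
clock: 2.2
tool_pos: [442.7, 102.1, 231.6]
tool_rot: [0.0, 0.21, 0.978, -0.0]
ft_force: [0.2, 1.5, -1.0]
width: 85.6
grasp_force: 0.0
```

>>> move_arm:
  plan:
    - {"hand": 0.3,"translation": [-0.8,-1,0.1],"turn": -0.374}
    - {"hand": 0.3,"translation": [-0.8,-1,0.1],"turn": -0.374}
    - {"hand": 0.3,"translation": [-0.8,-1,0.1],"turn": -0.374}
    - {"hand": 0.3,"translation": [-0.8,-1,0.1],"turn": -0.374}
    - {"hand": 0.3,"translation": [-0.8,-1,0.1],"turn": -0.374}
    - {"hand": 0.3,"translation": [-0.8,-1,0.1],"turn": -0.374}
    - {"hand": 0.3,"translation": [-0.8,-1,0.1],"turn": -0.374}

```text
clock: 2.9
tool_pos: [480.4, -41.3, 219.4]
tool_rot: [0.0, 0.115, 0.993, 0.0]
ft_force: [-0.3, 0.2, -0.3]
width: 55.6
grasp_force: 0.0
```

```bash
cat > look.py <<'E'
from h import *
import sys
o=observe();print(o["clock"],o["tool_pos"],o["tool_rot"],o["width"],o["joints"],o["ft_force"])
for c in("wrist","scene","top"):
    im=grab_frame(c)
    if c=="wrist": save(sys.argv[1],im)
    for n,z in dict(pivot=30,tube_point=70,ring_eye=113,boss_top=85).items():
        for r in mark_of(c,n)[:2]: print(c,n,round(r["confidence"],2),np.round(r["centre"]),np.round(ray(c,r["centre"],z)))
E
python3 look.py w1.png
```

```text
2.9 [480.3790383  -41.254535   219.41101002] [4.33944985e-05 1.15331813e-01 9.93327000e-01 2.06199575e-04] 55.565464019404004 [-0.1696002   0.31410368  0.16500839  1.98602253 -0.06834572  0.84648415
  1.3724084 ] [-0.29396464  0.20701148 -0.30331461]
wrist ring_eye 0.89 [295. 192.] [472. -57. 113.]
wrist boss_top 0.73 [297. 186.] [473. -58.  85.]
scene pivot 0.69 [314. 221.] [584. -75.  30.]
scene pivot 0.44 [309. 182.] [416. -25.  30.]
scene tube_point 0.63 [322. 253.] [ 734. -113.   70.]
scene ring_eye 0.62 [308. 176.] [474. -51. 113.]
scene boss_top 0.67 [307. 180.] [459. -50.  85.]
top pivot 0.77 [333. 205.] [578. -77.  30.]
top pivot 0.56 [185. 264.] [365. 431.  30.]
top tube_point 0.7 [347. 158.] [ 736. -123.   70.]
```

View pics/w1.png

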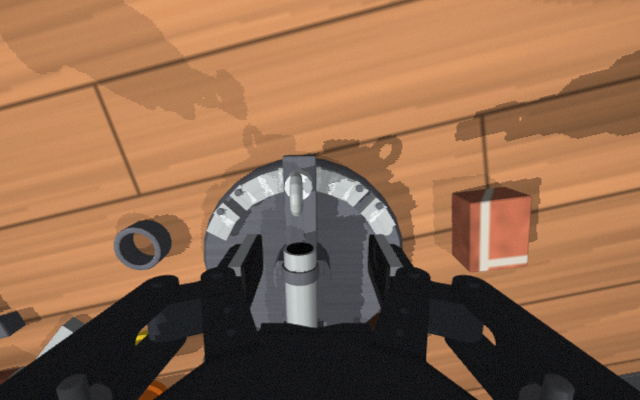

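The wrist view shows the pull ring at (296,193) on its boss at (299,186). The arm and tube run upright in the picture, at columns 299-301, so the yaw is about right. The wanted slot is on the right, between the blocks near (355,195).

```bash
python3 - <<'E'
from h import *
for px,z in [((299,158),59),((299,186),85),((296,193),113),((299,265),104),((301,310),104)]: print(px,ray("wrist",px,z))
im=cv2.imread("pics/w1.png");cv2.imwrite("pics/w1c.png",cv2.resize(im[145:270,195:415],None,fx=3.6,fy=3.6,interpolation=3))
E
```

```text
(299, 158) [448.39061373 -51.85036994  59.        ]
(299, 186) [472.48122465 -56.51342406  85.        ]
(296, 193) [472.39903033 -57.74159413 113.        ]
(299, 265) [546.79222263 -74.23594894 104.        ]
(301, 310) [597.61636841 -84.91202942 104.        ]
```

View pics/w1c.png

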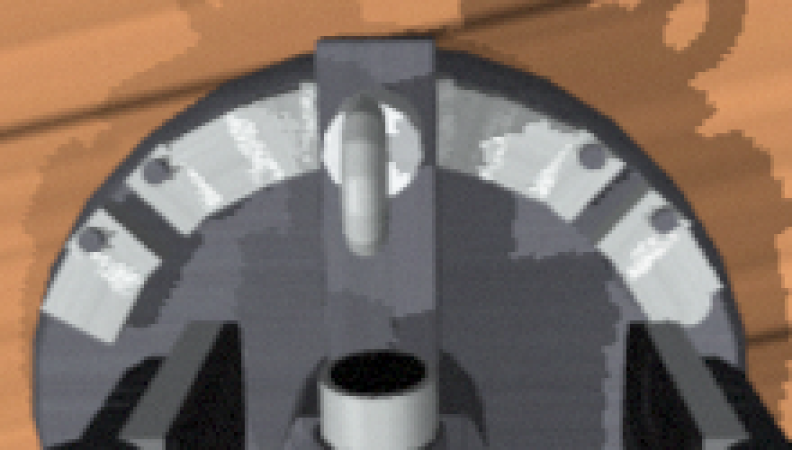

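```bash
python3 - <<'E'
from h import *
P=np.array([580,-81])
for c in [(622,180),(590,215),(606,198),(140,205),(345,150),(380,150)]:
    px=(195+c[0]/3.6,145+c[1]/3.6); q=ray("wrist",px,38)[:2]-P; print(c,np.hypot(*q),np.arctan2(q[1],q[0])-(np.pi-.219))
q=observe()["tool_rot"];yaw=1.3397
d=np.array([472.5,-57.3])-observe()["tool_pos"][:2]
print("tool d", d@[-np.sin(yaw),np.cos(yaw)], d@[np.cos(yaw),np.sin(yaw)])
E
```

```text
(622, 180) 117.51042004567859 -0.7249633350809792
(590, 215) 102.05488128678466 -0.7270236447837393
(606, 198) 109.69467189256285 -0.7269761916939887
(140, 205) 113.95574795850517 -5.5121234038477676
(345, 150) 99.89081289250613 0.11778351014008548
(380, 150) 99.04210971060833 0.0046009180633035385
tool d 4.291698785656333 -16.191910715278155
```

>>> move_arm:
  plan:
    - {"hand": 0,"translation": [0.036,-0.135,0.2],"turn": -0.026}
    - {"hand": 0,"translation": [0.036,-0.135,0.5],"turn": -0.026}
    - {"hand": 0,"translation": [0.036,-0.135,0.5],"turn": -0.026}
    - {"hand": 0,"translation": [0.036,-0.135,0.5],"turn": -0.026}

```text
clock: 4.05
tool_pos: [472.5, -57.2, 159.8]
tool_rot: [-0.0, 0.11, 0.994, -0.0]
ft_force: [0.5, -0.1, 0.8]
width: 43.0
grasp_force: 0.0
```

```bash
python3 look.py w2.png
```

```text
4.05 [472.48768807 -57.21591243 159.75575163] [-4.97429407e-04  1.09747320e-01  9.93959391e-01 -8.16613567e-05] 42.95264793178857 [-0.12372199  0.39636263  0.15230009  2.05792599 -0.09153453  0.69450316
  1.43826261] [ 0.52970193 -0.12695468  0.84410192]
wrist ring_eye 0.68 [316. 219.] [473. -56. 113.]
wrist boss_top 0.85 [314. 209.] [474. -58.  85.]
wrist boss_top 0.61 [314. 220.] [483. -60.  85.]
scene pivot 0.77 [314. 222.] [587. -78.  30.]
scene tube_point 0.97 [320. 255.] [ 737. -117.   70.]
scene ring_eye 0.47 [306. 177.] [477. -57. 113.]
scene ring_eye 0.35 [193. 285.] [ 735. -443.  113.]
scene boss_top 0.96 [305. 182.] [467. -59.  85.]
top pivot 0.84 [334. 202.] [585. -80.  30.]
top tube_point 0.8 [347. 155.] [ 746. -124.   70.]
top ring_eye 0.74 [314. 168.] [690. -11. 113.]
```

View pics/w2.png

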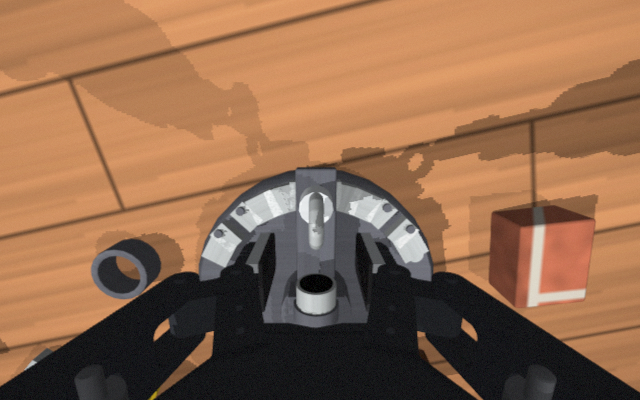

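The ring at (316,219) sits midway between the fingers (268 to 366), so I descend and close gently first.

>>> move_arm:
  plan:
    - {"hand": 0,"translation": [0,0,0.3],"turn": 0}
    - {"hand": 0,"translation": [0,0,0.533],"turn": 0}
    - {"hand": 0,"translation": [0,0,0.533],"turn": 0}
    - {"hand": 0,"translation": [0,0,0.533],"turn": 0}

```text
clock: 5.2
tool_pos: [472.4, -57.4, 95.7]
tool_rot: [-0.0, 0.11, 0.994, -0.0]
ft_force: [-0.4, -0.4, 0.5]
width: 42.4
grasp_force: 0.0
```

>>> move_arm:
  plan:
    - {"hand": -0.5,"translation": [0,0,0],"turn": 0}
    - {"hand": -0.55,"translation": [0,0,0],"turn": 0}
    - {"hand": -0.6,"translation": [0,0,0],"turn": 0}
    - {"hand": -0.65,"translation": [0,0,0],"turn": 0}
    - {"hand": -0.7,"translation": [0,0,0],"turn": 0}
    - {"hand": -0.75,"translation": [0,0,0],"turn": 0}
    - {"hand": -0.8,"translation": [0,0,0],"turn": 0}
    - {"hand": -1,"translation": [0,0,0],"turn": 0}
    - {"hand": -1,"translation": [0,0,0],"turn": 0}
  force: 20

```text
clock: 6.1
tool_pos: [472.5, -57.2, 95.5]
tool_rot: [0.0, 0.11, 0.994, 0.0]
ft_force: [-0.9, 1.0, 5.4]
width: 9.6
grasp_force: 19.9
```

>>> move_arm:
  plan:
    - {"hand": -1,"translation": [0,0,0],"turn": 0}
    - {"hand": -1,"translation": [0,0,0],"turn": 0}
    - {"hand": -1,"translation": [0,0,-0.03],"turn": 0}
    - {"hand": -1,"translation": [0,0,-0.06],"turn": 0}
    - {"hand": -1,"translation": [0,0,-0.09],"turn": 0}
    - {"hand": -1,"translation": [0,0,-0.11],"turn": 0}
    - {"hand": -1,"translation": [0,0,-0.11],"turn": 0}
  force: 70

```text
clock: 6.8
tool_pos: [472.5, -57.2, 108.8]
tool_rot: [0.0, 0.11, 0.994, 0.0]
ft_force: [4.1, 0.9, -9.6]
width: 8.5
grasp_force: 67.9
```

```bash
python3 - <<'E'
from h import *
f=[]
for i in range(8):
    im=grab_frame("scene"); f.append(observe()["ft_force"])
print(np.mean(f,0),np.std(f,0),observe()["tool_pos"])
im=grab_frame("wrist");save("w3.png",im)
x=ray("scene",(305,180),100);print(x)
E
python3 -c "
import cv2;a=cv2.imread('pics/w3.png');cv2.imwrite('pics/w3c.png',cv2.resize(a[150:350,200:440],None,fx=3.0,fy=3.0,interpolation=3))"
```

```text
[  4.22979993   1.27273963 -10.41090742] [0.44192134 0.48415047 0.57137854] [472.46638092 -57.25767246 108.46197869]
[472.84189901 -60.38159925 100.        ]
```

View pics/w3c.png

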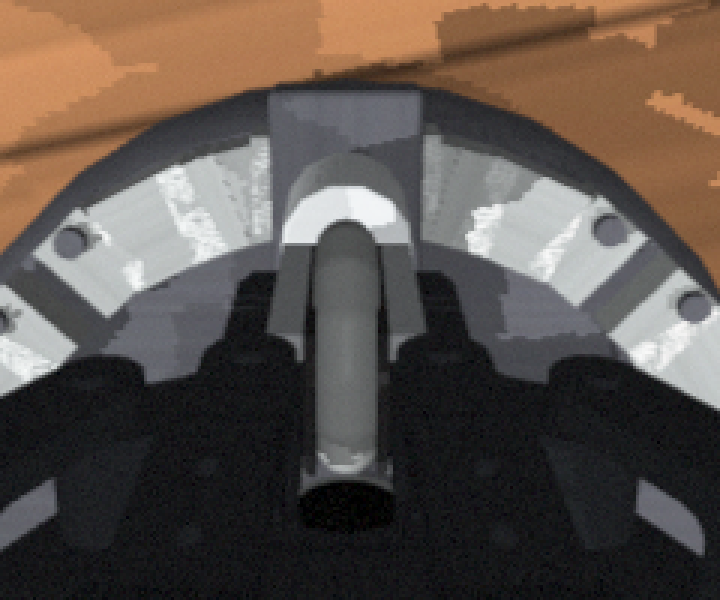

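The ring is held by its faces at (345,330 in the crop), with the boss clear below the pads. The spring force of 10.4 N means a lift of about 12 mm. I lift slightly more and swing along the arc.

>>> move_arm:
  plan:
    - {"hand": -1,"translation": [0,0,-0.01],"turn": 0}
    - {"hand": -1,"translation": [-0.0014,0.0504,-0.01],"turn": 0.11}
    - {"hand": -1,"translation": [-0.0055,0.1006,-0.01],"turn": 0.22}
    - {"hand": -1,"translation": [-0.0055,0.1006,-0.01],"turn": 0.22}

```text
clock: 7.65
tool_pos: [475.8, -45.2, 109.7]
tool_rot: [-0.0, 0.165, 0.986, -0.0]
ft_force: [3.9, 0.1, -11.5]
width: 8.6
grasp_force: 68.1
```

>>> move_arm:
  plan:
    - {"hand": -1,"translation": [-0.0014,0.0504,0],"turn": 0.11}
    - {"hand": -1,"translation": [-0.0055,0.1006,0],"turn": 0.22}
    - {"hand": -1,"translation": [-0.0125,0.1506,0],"turn": 0.33}
    - {"hand": -1,"translation": [-0.0221,0.2,0],"turn": 0.44}
    - {"hand": -1,"translation": [-0.0345,0.2489,0],"turn": 0.55}
    - {"hand": -1,"translation": [-0.0495,0.297,0],"turn": 0.66}
    - {"hand": -1,"translation": [-0.0495,0.297,0],"turn": 0.66}

```text
clock: 8.35
tool_pos: [492.8, -13.6, 109.6]
tool_rot: [-0.0, 0.324, 0.946, -0.0]
ft_force: [2.5, 1.2, -10.8]
width: 8.6
grasp_force: 68.3
```

>>> move_arm:
  plan:
    - {"hand": -1,"translation": [-0.0014,0.0504,0],"turn": 0.11}
    - {"hand": -1,"translation": [-0.0055,0.1006,0],"turn": 0.22}
    - {"hand": -1,"translation": [-0.0125,0.1506,0],"turn": 0.33}
    - {"hand": -1,"translation": [-0.0221,0.2,0],"turn": 0.44}
    - {"hand": -1,"translation": [-0.0221,0.2,0],"turn": 0.44}
    - {"hand": -1,"translation": [-0.0221,0.2,0],"turn": 0.44}

```text
clock: 8.95
tool_pos: [509.1, 3.5, 109.6]
tool_rot: [-0.0, 0.424, 0.905, -0.0]
ft_force: [1.8, 5.2, -11.4]
width: 8.9
grasp_force: 68.4
```

```bash
python3 - <<'E'
from h import *
save("w4.png",grab_frame("wrist"))
o=observe();print(o["tool_pos"],o["ft_force"],o["joints"])
p=o["tool_pos"][:2]-[580,-81];print(np.hypot(*p),np.arctan2(p[1],p[0])-np.pi+.219)
a=cv2.imread('pics/w4.png');cv2.imwrite('pics/w4c.png',cv2.resize(a[150:350,200:440],None,fx=3.0,fy=3.0,interpolation=3))
E
```

```text
[509.08773951   3.49907406 109.64580293] [ -0.26561607   5.01954078 -10.54632698] [-0.36043207  0.54413108  0.31985353  2.01816349 -0.28379177  0.62208353
  0.84232282]
110.31156876857942 -0.6536013029402018
```

View pics/w4c.png

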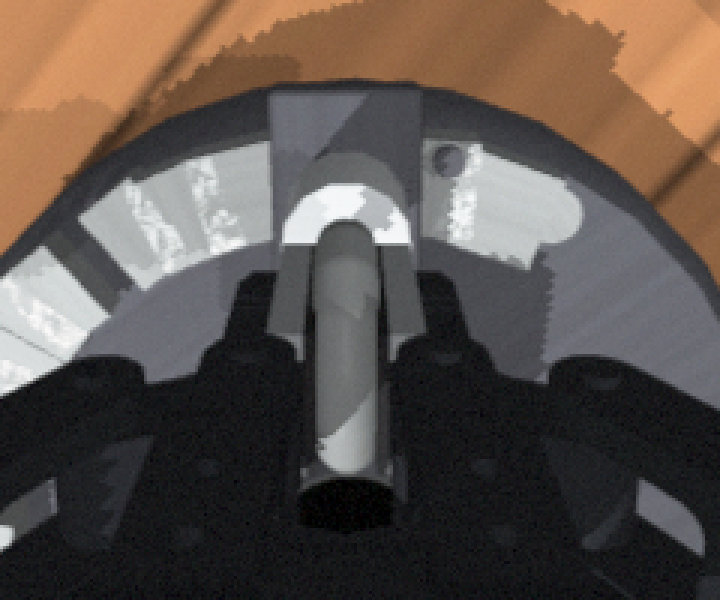

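The carrier is at about -0.66 and the slot edge is hidden under the arm, about 7 mm ahead. I set the pin down on the block and loosen the fingers so the ring hangs free between the pads.

>>> move_arm:
  plan:
    - {"hand": -1,"translation": [0,0,0.012],"turn": 0}
    - {"hand": -1,"translation": [0,0,0.023],"turn": 0}
    - {"hand": -1,"translation": [0,0,0.023],"turn": 0}

```text
clock: 9.3
tool_pos: [509.1, 3.4, 106.9]
tool_rot: [-0.0, 0.425, 0.905, -0.0]
ft_force: [-0.8, 5.2, -10.0]
width: 8.4
grasp_force: 68.5
```

>>> move_arm:
  plan:
    - {"hand": -0.7,"translation": [0,0,0],"turn": 0}
    - {"hand": -0.7,"translation": [0,0,0],"turn": 0}
    - {"hand": -0.7,"translation": [0,0,0],"turn": 0}

```text
clock: 9.6
tool_pos: [509.9, 3.0, 107.4]
tool_rot: [0.0, 0.426, 0.905, 0.0]
ft_force: [0.2, -0.8, -0.8]
width: 12.8
grasp_force: 0.0
```

>>> move_arm:
  plan:
    - {"hand": -0.7,"translation": [0,0.0125,0],"turn": 0.027}
    - {"hand": -0.7,"translation": [-0.0003,0.025,0],"turn": 0.055}
    - {"hand": -0.7,"translation": [-0.0003,0.025,0],"turn": 0.055}

```text
clock: 9.9
tool_pos: [511.4, 4.5, 107.0]
tool_rot: [-0.0, 0.439, 0.898, -0.001]
ft_force: [-4.0, -5.3, 4.4]
width: 12.8
grasp_force: 3.4
```

>>> move_arm:
  plan:
    - {"hand": -0.7,"translation": [0,0.0083,0],"turn": 0.018}
    - {"hand": -0.7,"translation": [-0.0002,0.0167,0],"turn": 0.036}
    - {"hand": -0.7,"translation": [-0.0002,0.0167,0],"turn": 0.036}

```text
clock: 10.2
tool_pos: [513.9, 6.7, 107.0]
tool_rot: [0.0, 0.447, 0.895, 0.0]
ft_force: [-0.1, -0.2, -0.1]
width: 13.1
grasp_force: 0.0
```

```bash
python3 - <<'E'
from h import *
a=grab_frame("wrist")[:,:,::-1]
o=observe();p=o["tool_pos"][:2]-[580,-81];print(np.arctan2(p[1],p[0])-np.pi+.219,o["ft_force"],o["clock"])
b=cv2.imread('pics/w4.png')
r=lambda i:cv2.resize(i[170:330,260:370],None,fx=3.5,fy=3.5,interpolation=3)
cv2.imwrite('pics/w5c.png',np.hstack([r(b),r(a)]))
E
```

```text
-0.7060687209609923 [ 0.24453779  0.10225395 -0.77727443] 10.25
```

View pics/w5c.png

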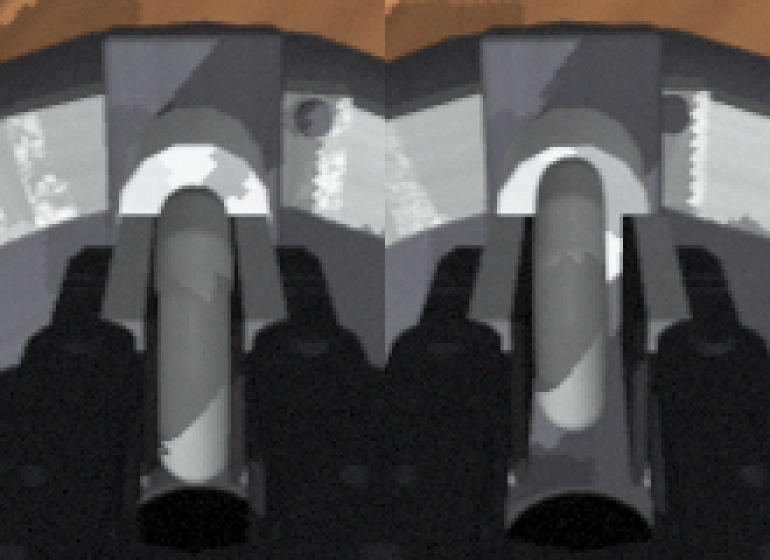

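The ring has dropped between the pads. In the right half its far end moved from row 190 to 155, and it rests at the left pad with no side force. I let go, rise to the same height as the earlier "pin home" view, and compare.

>>> move_arm:
  plan:
    - {"hand": 0,"translation": [0,0,0],"turn": 0}
    - {"hand": 0,"translation": [0,0,0],"turn": 0}
    - {"hand": 0,"translation": [0,0,0],"turn": 0}
    - {"hand": 0,"translation": [0,0,0],"turn": 0}
    - {"hand": 0,"translation": [0,0,-0.2],"turn": 0}
    - {"hand": 0,"translation": [0,0,-0.44],"turn": 0}
    - {"hand": 0,"translation": [0,0,-0.44],"turn": 0}
    - {"hand": 0,"translation": [0,0,-0.44],"turn": 0}

```text
clock: 11.05
tool_pos: [513.8, 6.8, 160.1]
tool_rot: [0.0, 0.446, 0.895, 0.0]
ft_force: [-0.0, -0.6, -1.2]
width: 42.8
grasp_force: 0.0
```

```bash
python3 look.py w6.png; python3 - <<'E'
import cv2,numpy as np
r=lambda n:cv2.resize(cv2.imread('pics/'+n)[150:330,260:370],None,fx=3.3,fy=3.3,interpolation=3)
cv2.imwrite('pics/w6c.png',np.hstack([r('w2.png'),r('w6.png')]))
E
```

```text
11.05 [513.83117078   6.79796468 160.06951583] [3.95472390e-04 4.46207687e-01 8.94929259e-01 4.06812339e-04] 42.77284061792044 [-0.4125927   0.47164017  0.37962288  1.9747827  -0.2529942   0.73937654
  0.76321594] [-0.04477365 -0.55598597 -1.15819914]
wrist ring_eye 0.92 [319. 220.] [515.   8. 113.]
wrist boss_top 0.89 [316. 206.] [512.   9.  85.]
scene pivot 0.65 [313. 223.] [589. -80.  30.]
scene tube_point 0.82 [282. 247.] [ 674. -203.   70.]
scene tube_point 0.29 [331. 184.] [489.  20.  70.]
scene ring_eye 0.45 [331. 179.] [512.  11. 113.]
scene boss_top 0.7 [330. 187.] [516.   7.  85.]
top pivot 0.6 [336. 202.] [587. -86.  30.]
top tube_point 0.84 [374. 176.] [ 673. -218.   70.]
top ring_eye 0.17 [185. 268.] [354. 401. 113.]
```

View pics/w6c.png

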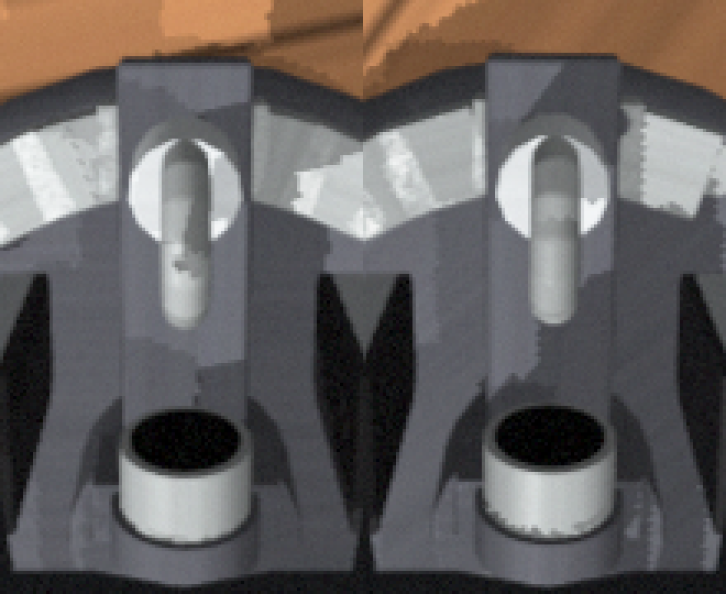

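The two views match: ring rows 138–328 then 135–325, with everything shifted equally by about 3 px. So the pin is fully home. The tube point is at about (674,-207), over the stub at (672,-208). I retreat upwards and hand in.

>>> move_arm:
  plan:
    - {"hand": 0,"translation": [0,0,-0.3],"turn": 0}
    - {"hand": 0,"translation": [0,0,-0.5],"turn": 0}
    - {"hand": 0,"translation": [0,0,-0.5],"turn": 0}
    - {"hand": 0,"translation": [0,0,-0.5],"turn": 0}

```text
clock: 12.2
tool_pos: [513.7, 6.8, 219.9]
tool_rot: [0.0, 0.446, 0.895, 0.0]
ft_force: [-0.7, -0.3, -0.8]
width: 42.8
grasp_force: 0.0
```

```bash
python3 -c "
from h import *
print(finish_job())"
```

```text
the job is handed in; nothing more can be done
None
```

The carrier sits in the notch on the anvil-stub side, turned about 0.70 rad clockwise, with the pin fully home by the camera views, the gripper clear and the job handed in at about 12 s; no verdict came back.

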